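# Clear the canister off the box lid and hold the lid at its balance point

### The arm

A 6-joint arm with a two-finger parallel gripper is mounted at the origin on the work surface; the furniture and walls round the work are solid. World frame = base frame: x ahead of the robot, y to its left, z up, the work surface at z = 0. Lengths are in m, angles in rad, forces in N, time in s.
With the tool pointing down it reaches from about 0.375 to 0.975 m from the base axis. Payload 3.8 kg.
Tool frame: the origin (TCP) lies at the very end of the fingers, on their centre line; the grasp point (between the pads) lies 19 mm behind it; z points along the fingers, y is the direction in which the jaws open and shut (so a half turn about z gives the same grasp; the last joint's range is limited). The gripper opens to 85 mm and grips with 20 to 120 N. Pads are 22 mm wide; open, the fingers measure 114 mm over their backs; the gripper's body (76 mm by 85 mm) begins 54 mm behind the grasp point. The pads swing forward as they close: fully open they stand 13 mm farther back than shut.
Start: joints at [-1.243, 0.264, 1.604, -0, 1.274, -0.037], TCP at [0.241, -0.631, 0.231] pointing down, gripper open.
Joint ranges: [-2.63, 2.63], [-0.94, 2.18], [0.31, 2.57], [-1.31, 4.45], [0, 2.66], [-2.55, 2.55]. Speed limits (rad/s): [2.57, 2.57, 3.14, 3.14, 3.14, 3.14].

### API

Orientations are given as a rotation vector (axis times angle).
In Python, from workcell import status, read_camera, camera_info, order gives the robot as it stands.
- The arm moves only by the tool move_arm, never from a script. Its argument "deltas" is a list of rows, each a list of 3 entries, a list of its own where there are three numbers: the turn, a rotation vector about the world's x, y, z as a fraction of full scale, then the shift along the world's x, y, z as a fraction of full scale, then the closure, from -1 (fully open) to 1 (shut), so that 0 is half open. A call has 1 to 20 rows; each row is the pose to reach, as a shift and turn from the pose commanded when the call began; what a row does not reach only later rows make up. Full scale, the value 1, is 0.1 m for a shift and pi/2 rad for a turn. A row lasts 1/8 s, in which the tool goes at most 62.5 mm and 10.7 degrees, less where a joint would pass 70% of its speed; a pose out of reach is approached as far as the arm can. A call with a number of a shift or a turn outside -1 to 1 is refused whole. A call with a gripper value outside its range is refused whole. The fingers move at their own pace and stop on an object; "grip_force" is the grip in N (left out, the last holds). Time passes only in rows, so rows that repeat a pose let the fingers close. It gives the time, the measured TCP pose, the force and the opening at its end, in the units of the state.
- status.read_state(): the state, without advancing time (a new reading comes with each control period).
- read_camera(name): name is "side" or "top" or "wrist"; returns (picture, depth): 420x560x3 uint8, red, green, blue; 420x560 float32, m along the optical axis (not along the pixel's ray), 0 where there is no reading.
- camera_info(name): a dict with "K" (3x3 intrinsics, pixels), "R" (3x3) and "t" (3): a world point X has camera coordinates R X + t. Camera axes: x right, y down, z forward; pixel columns grow to the right and rows downward; lengths in m; the calibration is good to about 2 mm. A picture is of the moment at which its call begins: read the wrist's pose just before it. camera_info takes no time and is no camera call; for the wrist camera it gives the pose at the moment of the call.
- order.finish_job(): hands the job in, once; it reports no verdict.
The state is a dict: "time": time; "q": joint angles; "joint_vel": joint speeds; "joint_torque": joint torques, N m; "tool_pos": TCP position; "tcp_rot": TCP orientation; "wrist_force": force on the tool from outside, world axes, zero at the start; "torque": the same for the moment, N m; "width": opening from 0.0 (shut) to 1.0 (fully open).
Only numpy, scipy, OpenCV 4.12 (cv2) and the standard library are available. Lean on these libraries where they do the work, as an engineer would, in place of code of your own. Each camera call takes 0.05 s, during which the arm holds its last target. There are 200 camera calls.

### The job

The hinged lid of the blue instrument box is to be fitted with a lid stay, so it has to be held open at its balance point. Lift the canister off the lid by its handle and set it down gently, upright, fully on the round cork mat, and let go of it; then take the lid by its black grip, swing it up until it stands straight up on its hinge, and finish still holding the grip there, with the lid still: do not let go, let it fall back shut or let it go over backwards, and leave the other things on the table undisturbed.

Things in the scene. Friction and masses are not known exactly. Their poses are not given: they have to be found in the camera images.
- box: blue open instrument box, 120 x 140 x 60 mm (x, y, z), fixed to the table; origin at the centre of its underside; its hinge side faces its +x, its front with the lid's grip faces its -x. Its aluminium lid (120 x 146 x 6 mm) lies on top; the lid's square rubber pad, on which the canister stands, is 68 mm above the table
- hinge (a point): middle of the lid's hinge axis, at (64, 0, 63) mm in the box's frame; the axis runs along the box's y; the axes are the box's
- lid (a joint): lid angle in rad: 0 shut (lid level), 1.57 standing straight up, where it balances on its hinge; below that it falls shut by its weight, beyond it falls over backwards (stop at 2.3). The hinge runs almost without friction; the lid weighs 0.3 kg, lifting the grip takes about 1.5 N
- lid_grip (a point): black cross bar at the lid's front, 18 mm diameter, 34 mm long along its y (parallel to the hinge); pinch its flat ends from above, and it turns between the fingers as the lid swings. Origin at its centre, 166 mm from the hinge axis and in its plane (63 mm above the table shut, 229 mm straight up); a neck 20 mm wide joins it to the lid plate, whose edge is 42 mm away. Axes turn with the lid; shut, they are the box's
- canister: steel canister with a red band, 65 mm in diameter, 78 mm high to its cap and 124 mm over the handle, 0.25 to 0.5 kg; origin at the centre of its underside, z up, handle along its x
- canister_handle (a point): middle of the canister's wooden handle bar, 118 mm above the canister's underside: a round bar 12 mm in diameter, 50 mm long along the canister's x, 34 mm clear above the cap; pinch it across, along the canister's y
- mat: round cork mat, 110 mm in diameter, 4 mm thick, fixed on the table; origin at the centre of its underside
- yellow_tub: yellow tub, 66 mm in diameter, 41 mm high, a bystander; origin at the centre of its underside
- white_cup: white cup, 63 mm in diameter, 65 mm high, a bystander; origin at the centre of its underside
- tool_jar: glass jar with pens and brushes, 90 x 75 x 161 mm, a bystander; origin at the centre of its underside
- culture_jar: clear lidded jar with a plant, 87 mm in diameter, 137 mm high, a bystander; origin at the centre of its underside
Mind the look-alikes: they are no part of the job. What is shaped like the canister but orange or pink is not meant.

How it is judged:
On the way, in this order (a step that is already met when the one before it is completed fails the run):
1. the canister is lifted clear of the shut lid (height (world z) of canister above 0.085 m and contact force between canister and box below 0.1 N and value of joint lid below 0.15 rad), for 0.1 s.
2. the canister stands upright on the mat, let go, with the lid still shut (horizontal distance between canister and mat below 0.03 m and height (world z) of canister below 0.012 m and angle between canister's own z axis and vertical below 0.1 rad and contact force between each of the arm, the fingers and canister below 0.1 N and linear speed of canister below 0.03 m/s and value of joint lid below 0.15 rad), for 0.2 s.
3. the lid is held by its grip, straight up and still (value of joint lid between 1.49 and 1.65 rad and velocity of joint lid between -0.1 and 0.1 rad/s and contact force between the fingers and lid above 1 N and distance between the grasp point and lid_grip below 0.045 m), for 0.2 s.
At the end, for the whole second after the job is handed in: The lid is held still by its grip between the fingers (over 1 N, grasp point within 45 mm of the bar) within 0.08 rad of straight up (joint 1.49 to 1.65), and the canister stands upright and untouched on the mat, its centre within 30 mm of the mat's centre (all of step 3 and horizontal distance between canister and mat below 0.03 m and height (world z) of canister below 0.012 m and angle between canister's own z axis and vertical below 0.1 rad and contact force between each of the arm, the fingers and canister below 0.1 N and linear speed of canister below 0.03 m/s); the arm keeps its last pose, push and grip.
It fails at once if the lid went over backwards (past 1.85 rad) (value of joint lid above 1.85 rad).
It fails at once if the lid fell back shut (closing faster than 1.5 rad/s) (velocity of joint lid below -1.5 rad/s).
It fails at once if the canister tipped (over 0.5 rad) (angle between canister's own z axis and vertical above 0.5 rad).
It fails at once if the canister was dropped instead of set down (over 0.4 m/s within 20 mm of the table) (height (world z) of canister below 0.02 m and linear speed of canister above 0.4 m/s).
It fails at once if a bystander was moved by more than 25 mm (distance of any of yellow_tub, white_cup, tool_jar, culture_jar from where it was at the start of the episode above 0.025 m).
It also fails if it takes over 58 s, if anything falls off the work surface, if the arm or the gripper's body presses on something with over 40 N, if the wrist force passes 120 N, or if a joint passes its speed limit or range.

## Working session

There is one attempt and no reset: what is moved stays moved. The work goes in short steps, Python scripts to look and compute and a tool call to move; the robot and the scene stay as the last step left them, time stands still between calls to the robot, and variables do not carry over. Pictures are saved under pics/ and viewed, about 8 in all and at most 12, crops included, and the job is handed in when it is done.

Besides the shell and the picture viewer there is one more tool, called as name(argument=value, ...), one argument or row to a line, values as JSON. move_arm: Moves the arm, as the interface text tells. Its arguments: {"type":"object","properties":{"deltas":{"type":"array","items":{"type":"array"}},"grip_force":{"type":"number"}},"required":["deltas"]}

```bash
mkdir -p pics; ls
cat > h.py <<'E'
import numpy as np, cv2
from workcell import status, read_camera, camera_info, order
def shot(n):
    ci=camera_info(n); p,d=read_camera(n); return p,d,ci
def cloud(d,ci):
    v,u=np.mgrid[:d.shape[0],:d.shape[1]]; K=np.array(ci["K"]); 
    c=np.stack([(u-K[0,2])/K[0,0]*d,(v-K[1,2])/K[1,1]*d,d],-1)
    return (c-np.array(ci["t"]))@np.array(ci["R"])
E
python3 - <<'E'
from h import *
print(status.read_state())
a=[]
for n in("top","side"):
    p,d,ci=shot(n); np.savez(n,p=p,d=d,X=cloud(d,ci)); cv2.imwrite(f"pics/{n}0.png",p[...,::-1]); print(n,-np.array(ci["R"]).T@np.array(ci["t"]))
E
```

```text
pics
{'time': 0.0, 'q': array([-1.24294355e+00,  2.64753176e-01,  1.60540099e+00,  2.56874345e-05,
        1.27368122e+00, -3.68817720e-02]), 'joint_vel': array([ 1.54814043e-03, -2.14230106e-04,  1.33820191e-03, -1.77257451e-03,
       -4.84735929e-05, -2.42831865e-03]), 'joint_torque': array([-4.04664070e-04, -5.15109551e+01, -3.67314720e+01, -2.31719814e-04,
        1.28052884e-02, -1.12364117e-05]), 'tool_pos': array([ 0.24055334, -0.62989154,  0.22994743]), 'tcp_rot': array([-3.08731239e+00, -5.69338526e-01,  4.72223838e-04]), 'wrist_force': array([ 0.59531478,  0.76213215, -0.13726658]), 'torque': array([-0.00259355,  0.00061499, -0.07418073]), 'width': 1.0053131893615268}
top [ 0.38328264 -0.03883043  1.28415414]
side [0.48611055 0.91450741 0.59419115]
```

View pics/top0.png

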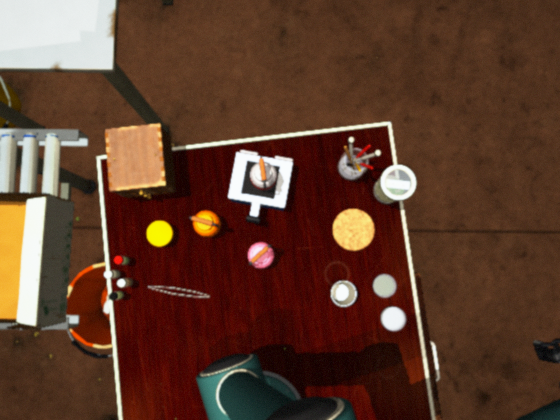

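View pics/side0.png

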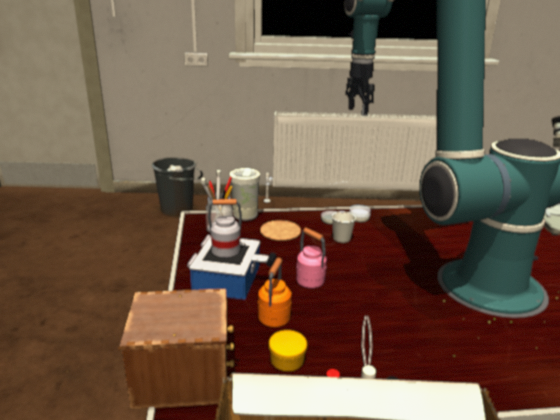

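The top view shows three canister shapes: steel with a red band on the box lid at (263,172), orange at (206,223) and pink at (260,256). The steel one on the lid fits. The mat is at (353,230) and the lid's grip at (254,218). Next I measure these and take the enlarged crop.

Run:
```python
from h import *
z=np.load("top.npz"); p,d,X=z["p"],z["d"],z["X"]
def cen(m,name):
    P=X[m]; print(name,m.sum(),P.mean(0).round(4),"mid",((P[:,:2].min(0)+P[:,:2].max(0))/2).round(4),P.min(0).round(3),P.max(0).round(3))
v,u=np.mgrid[:420,:560]
box=lambda a,b,c,e:(u>=a)&(u<=c)&(v>=b)&(v<=e)&(d>0)
H=cv2.cvtColor(p,cv2.COLOR_RGB2HSV)
m=box(325,200,385,255)&(X[...,2]>-.01)&(H[...,2]>120)&(H[...,0]>8)&(H[...,0]<28); cen(m,"mat")
(c,r)=cv2.minEnclosingCircle(X[m][:,:2].astype(np.float32)); print(c,r)
b=box(215,140,300,230); Z=X[...,2]
m=b&(Z>.05)&(Z<.08); cen(m,"lid"); 
plate=cv2.morphologyEx(m.astype(np.uint8),cv2.MORPH_CLOSE,np.ones((21,21))); plate=cv2.morphologyEx(plate,cv2.MORPH_OPEN,np.ones((25,25)))>0
print(cv2.minAreaRect(X[m&plate][:,:2].astype(np.float32)))
g=m&(v>=213); cen(g,"grip")
m=b&(Z>.168); cen(m,"handle"); 
P=X[m][:,:2]; print(cv2.fitLine(P.astype(np.float32),cv2.DIST_L2,0,.01,.01).ravel())
m=b&(Z>.08)&(Z<.155); cen(m,"can body")
for n,bb in dict(tools=(335,135,382,182),culture=(370,163,418,205),cup=(325,278,360,310),lids=(368,272,410,335),pink=(243,238,278,272),orange=(185,208,225,240)).items():
    cen(box(*bb)&(Z>.015),n)
c=cv2.resize(p[125:275,205:425],None,fx=3.6,fy=3.6,interpolation=cv2.INTER_CUBIC); cv2.imwrite("pics/c1.png",c[...,::-1])
```

```text
mat 1447 [ 0.4811 -0.2411  0.0039] mid [ 0.4823 -0.2419] [ 0.426 -0.299 -0.006] [ 0.539 -0.185  0.015]
(0.48172247409820557, -0.2416832447052002) 0.05772833898663521
lid 2413 [0.5911 0.0092 0.0668] mid [0.5746 0.0216] [ 0.472 -0.074  0.05 ] [0.677 0.118 0.079]
((0.5962859392166138, 0.004576250910758972), (0.13278913497924805, 0.1427137553691864), 0.3183102309703827)
grip 148 [0.5006 0.0416 0.0676] mid [0.4936 0.0614] [0.472 0.005 0.05 ] [0.515 0.118 0.077]
handle 133 [ 0.6022 -0.0043  0.1896] mid [ 0.603  -0.0031] [ 0.571 -0.011  0.168] [0.635 0.005 0.197]
[ 0.9884551   0.15151384  0.6021805  -0.00426535]
can body 494 [ 0.5956 -0.0025  0.132 ] mid [0.5575 0.0388] [ 0.479 -0.034  0.082] [0.635 0.112 0.152]
tools 872 [ 0.6431 -0.2345  0.0905] mid [ 0.6371 -0.2477] [ 0.585 -0.298  0.015] [ 0.689 -0.198  0.163]
culture 1229 [ 0.5831 -0.3231  0.121 ] mid [ 0.586  -0.3157] [ 0.544 -0.371  0.015] [ 0.628 -0.26   0.149]
cup 261 [ 0.3143 -0.2133  0.0482] mid [ 0.3182 -0.2057] [ 0.287 -0.237  0.015] [ 0.349 -0.175  0.071]
lids 716 [ 0.2813 -0.3308  0.0242] mid [ 0.2936 -0.3288] [ 0.223 -0.368  0.015] [ 0.364 -0.289  0.035]
pink 524 [0.4103 0.0014 0.0808] mid [0.4108 0.0023] [ 0.379 -0.028  0.028] [0.442 0.033 0.13 ]
orange 563 [0.488  0.1376 0.0778] mid [0.4908 0.1406] [0.459 0.108 0.015] [0.523 0.174 0.129]
```

View pics/c1.png

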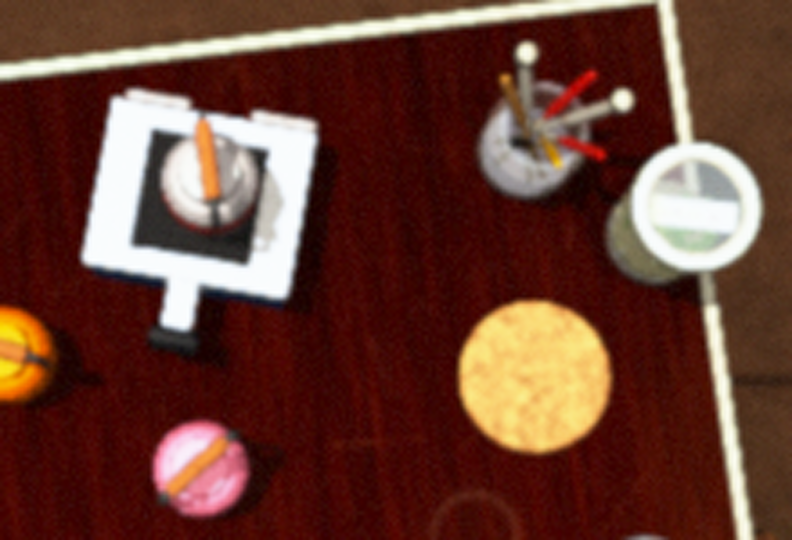

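The crop confirms the steel canister with the red band on the lid's rubber pad, its handle running roughly along world x. I move above it next.

move_arm(
  deltas=[
    [[0, 0, -0.07], [0.2, 0.4, 0.3], -1],
    [[0, 0, -0.13], [0.5, 1, 0.7], -1],
    [[0, 0, -0.13], [0.5, 1, 0.7], -1],
  ],
)

```text
time: 0.48
tool_pos: [0.2924, -0.5293, 0.3039]
tcp_rot: [3.128, 0.255, 0.003]
wrist_force: [1.2, -0.7, 0.3]
width: 1.0
```

move_arm(
  deltas=[
    [[0, 0, 0], [0.3, 0.5, 0], -1],
    [[0, 0, 0], [0.6, 1, 0], -1],
    [[0, 0, 0], [0.6, 1, 0], -1],
  ],
)

```text
time: 0.85
tool_pos: [0.352, -0.4279, 0.3004]
tcp_rot: [-3.129, -0.26, 0.001]
wrist_force: [-0.4, -0.3, 0.4]
width: 0.996
```

move_arm(
  deltas=[
    [[0, 0, 0], [0.3, 0.5, 0], -1],
    [[0, 0, 0], [0.6, 1, 0], -1],
    [[0, 0, 0], [0.6, 1, 0], -1],
  ],
)

```text
time: 1.23
tool_pos: [0.4118, -0.3289, 0.3005]
tcp_rot: [-3.13, -0.259, 0.001]
wrist_force: [0.0, 0.5, 0.2]
width: 1.0
```

move_arm(
  deltas=[
    [[0, 0, 0], [0.3, 0.5, 0], -1],
    [[0, 0, 0], [0.6, 1, 0], -1],
    [[0, 0, 0], [0.6, 1, 0], -1],
  ],
)

```text
time: 1.6
tool_pos: [0.4718, -0.2296, 0.3006]
tcp_rot: [-3.131, -0.258, 0.001]
wrist_force: [0.2, -1.3, 0.4]
width: 0.999
```

move_arm(
  deltas=[
    [[0, 0, 0], [0.3, 0.5, 0], -1],
    [[0, 0, 0], [0.6, 1, 0], -1],
    [[0, 0, 0], [0.6, 1, 0], -1],
  ],
)

```text
time: 1.98
tool_pos: [0.5319, -0.1302, 0.3005]
tcp_rot: [3.131, 0.257, -0.001]
wrist_force: [0.0, -0.7, 0.2]
width: 1.002
```

move_arm(
  deltas=[
    [[0, 0, 0], [0.3, 0.5, 0], -1],
    [[0, 0, 0], [0.6, 0.9, 0], -1],
    [[0, 0, 0], [0.6, 0.9, 0], -1],
    [[0, 0, 0], [0.6, 0.9, 0], -1],
  ],
)

```text
time: 2.48
tool_pos: [0.5903, -0.0431, 0.3006]
tcp_rot: [3.13, 0.25, -0.003]
wrist_force: [-0.8, -0.8, -0.5]
width: 0.999
```

Run:
```python
from h import *
p,d,ci=shot("wrist"); X=cloud(d,ci); np.savez("w1",p=p,d=d,X=X)
cv2.imwrite("pics/w1.png",p[...,::-1])
Z=X[...,2]; H=cv2.cvtColor(p,cv2.COLOR_RGB2HSV)
near=(d>0)&(abs(X[...,0]-.6)<.09)&(abs(X[...,1])<.09)
m=near&(Z>.178)&(Z<.2)&(H[...,1]>100)
P=X[m][:,:2].astype(np.float32); print(m.sum(),cv2.minAreaRect(P),cv2.fitLine(P,cv2.DIST_L2,0,.01,.01).ravel(),np.percentile(Z[m],[5,50,95]))
m=near&(Z>.135)&(Z<.152); print("cap",m.sum(),cv2.minEnclosingCircle(X[m][:,:2].astype(np.float32)))
```

```text
762 ((0.6016123294830322, -0.004916876554489136), (0.05392514541745186, 0.010666961781680584), 8.973491668701172) [ 0.98827237  0.15270136  0.60437167 -0.00488633] [0.18796815 0.19119046 0.19283375]
cap 977 ((0.6049075126647949, -0.0063595520332455635), 0.034765392541885376)
```

View pics/w1.png

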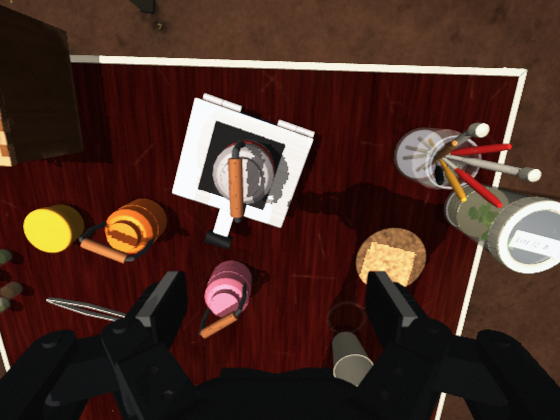

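The wrist view shows the steel canister's wooden handle at (236,187), fully clear, with the mat at (390,258). I go down to the handle.

move_arm(
  deltas=[
    [[0, 0, 0], [0.12, 0.38, 0], -1],
    [[0, 0, 0], [0.12, 0.38, -0.4], -1],
    [[0, 0, 0], [0.12, 0.38, -0.8], -1],
    [[0, 0, 0], [0.12, 0.38, -0.8], -1],
  ],
)

```text
time: 3.02
tool_pos: [0.5994, -0.0043, 0.2173]
tcp_rot: [-3.131, -0.249, 0.013]
wrist_force: [0.0, -0.1, 0.4]
width: 0.999
```

move_arm(
  deltas=[
    [[0, 0, 0], [0, 0, -0.3], -1],
    [[0, 0, 0], [0, 0, -0.54], -1],
    [[0, 0, 0], [0, 0, -0.54], -1],
    [[0, 0, 0], [0, 0, -0.54], 0.5],
    [[0, 0, 0], [0, 0, -0.54], 1],
    [[0, 0, 0], [0, 0, -0.54], 1],
    [[0, 0, 0], [0, 0, -0.54], 1],
    [[0, 0, 0], [0, 0, -0.54], 1],
    [[0, 0, 0], [0, 0, -0.54], 1],
    [[0, 0, 0], [0, 0, -0.54], 1],
  ],
  grip_force=50,
)

```text
time: 4.28
tool_pos: [0.6034, -0.0028, 0.1679]
tcp_rot: [3.131, 0.252, 0.002]
wrist_force: [0.5, -2.3, 4.9]
width: 0.117
```

move_arm(
  deltas=[
    [[0, 0, 0], [0, 0, 0.1], 1],
    [[0, 0, 0], [0, 0, 0.3], 1],
    [[0, 0, 0], [0, 0, 0.5], 1],
    [[0, 0, 0], [0, 0, 0.7], 1],
    [[0, 0, 0], [0, 0, 0.7], 1],
    [[0, 0, 0], [0, 0, 0.7], 1],
  ],
)

```text
time: 5.03
tool_pos: [0.6026, -0.0025, 0.2372]
tcp_rot: [-3.131, -0.252, 0.0]
wrist_force: [0.7, 0.0, -4.5]
width: 0.118
```

move_arm(
  deltas=[
    [[0, 0, 0], [-0.05, -0.1, 0], 1],
    [[0, 0, 0], [-0.15, -0.3, 0], 1],
    [[0, 0, 0], [-0.25, -0.5, 0], 1],
    [[0, 0, 0], [-0.35, -0.7, 0], 1],
    [[0, 0, 0], [-0.45, -0.9, 0], 1],
    [[0, 0, 0], [-0.5, -1, 0], 1],
  ],
)

```text
time: 5.78
tool_pos: [0.5518, -0.1045, 0.2374]
tcp_rot: [3.131, 0.249, 0.0]
wrist_force: [-0.4, -0.7, -4.9]
width: 0.12
```

move_arm(
  deltas=[
    [[0, 0, 0], [-0.1, -0.2, 0], 1],
    [[0, 0, 0], [-0.2, -0.4, 0], 1],
    [[0, 0, 0], [-0.3, -0.6, 0], 1],
    [[0, 0, 0], [-0.4, -0.8, 0], 1],
    [[0, 0, 0], [-0.5, -1, 0], 1],
  ],
)

```text
time: 6.4
tool_pos: [0.5023, -0.2035, 0.2374]
tcp_rot: [-3.131, -0.252, -0.001]
wrist_force: [-0.5, -0.9, -4.8]
width: 0.12
```

move_arm(
  deltas=[
    [[0, 0, 0], [-0.1, -0.2, 0], 1],
    [[0, 0, 0], [-0.21, -0.38, 0], 1],
    [[0, 0, 0], [-0.21, -0.38, -0.2], 1],
    [[0, 0, 0], [-0.21, -0.38, -0.4], 1],
    [[0, 0, 0], [-0.21, -0.38, -0.6], 1],
    [[0, 0, 0], [-0.21, -0.38, -0.8], 1],
    [[0, 0, 0], [-0.21, -0.38, -0.9], 1],
    [[0, 0, 0], [-0.21, -0.38, -0.9], 1],
    [[0, 0, 0], [-0.21, -0.38, -0.9], 1],
  ],
)

```text
time: 7.52
tool_pos: [0.4825, -0.2407, 0.148]
tcp_rot: [3.131, 0.252, 0.002]
wrist_force: [-0.1, 0.1, -3.6]
width: 0.122
```

Run:
```python
from h import *
s=status.read_state(); print(s["time"],s["tool_pos"],s["wrist_force"])
p,d,ci=shot("side"); X=cloud(d,ci)
H=cv2.cvtColor(p,cv2.COLOR_RGB2HSV); n=(d>0)&(np.hypot(X[...,0]-.482,X[...,1]+.24)<.05)&(X[...,2]>.012)&(X[...,2]<.12)
print(n.sum(),X[n].min(0),X[n].max(0))
c=cv2.resize(p[150:290,180:400],None,fx=3,fy=3,interpolation=cv2.INTER_CUBIC); cv2.imwrite("pics/s1.png",c[...,::-1])
```

```text
7.525 [ 0.48246696 -0.24074282  0.14799681] [-0.14339311  0.05320308 -3.60900174]
629 [ 0.44869416 -0.25177476  0.04901432] [ 0.51744872 -0.20545686  0.1198569 ]
```

View pics/s1.png

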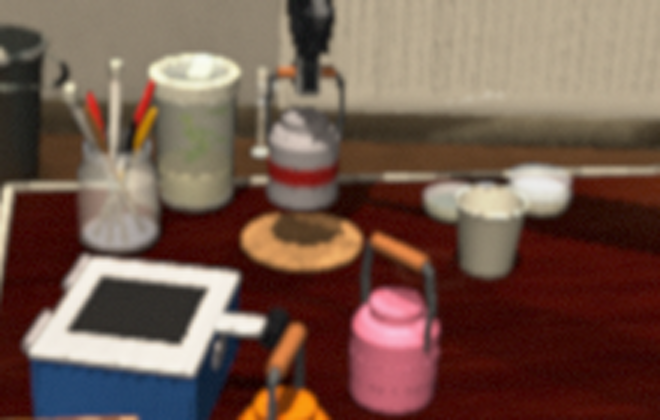

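The canister hangs upright above the mat with its underside at about 49 mm (crop (303,205)). I lower it slowly.

move_arm(
  deltas=[
    [[0, 0, 0], [0, 0, -0.1], 1],
    [[0, 0, 0], [0, 0, -0.2], 1],
    [[0, 0, 0], [0, 0, -0.3], 1],
    [[0, 0, 0], [0, 0, -0.36], 1],
    [[0, 0, 0], [0, 0, -0.4], 1],
    [[0, 0, 0], [0, 0, -0.42], 1],
    [[0, 0, 0], [0, 0, -0.43], 1],
    [[0, 0, 0], [0, 0, -0.43], 1],
  ],
)

```text
time: 8.57
tool_pos: [0.482, -0.2407, 0.1045]
tcp_rot: [3.131, 0.252, 0.0]
wrist_force: [0.4, 0.1, -4.9]
width: 0.121
```

move_arm(
  deltas=[
    [[0, 0, 0], [0, 0, -0.01], 1],
    [[0, 0, 0], [0, 0, -0.02], 1],
    [[0, 0, 0], [0, 0, -0.02], 1],
  ],
)

```text
time: 8.95
tool_pos: [0.4829, -0.2416, 0.1038]
tcp_rot: [3.129, 0.252, 0.004]
wrist_force: [-0.5, -1.0, 4.7]
width: 0.118
```

It has touched down (vertical force went from -4.9 to +4.7 N). I release and rise.

move_arm(
  deltas=[
    [[0, 0, 0], [0, 0, 0], 0.7],
    [[0, 0, 0], [0, 0, 0], 0.4],
    [[0, 0, 0], [0, 0, 0], 0],
    [[0, 0, 0], [0, 0, 0], -0.4],
    [[0, 0, 0], [0, 0, 0], -0.4],
    [[0, 0, 0], [0, 0, 0], -0.4],
    [[0, 0, 0], [0, 0, 0.2], -0.4],
    [[0, 0, 0], [0, 0, 0.6], -0.4],
    [[0, 0, 0], [0, 0, 1], -0.4],
    [[0, 0, 0], [0, 0, 1], -0.4],
  ],
)

```text
time: 10.2
tool_pos: [0.4844, -0.242, 0.2068]
tcp_rot: [3.127, 0.252, 0.011]
wrist_force: [-0.6, -0.3, 0.4]
width: 0.7
```

move_arm(
  deltas=[
    [[0, 0, 0], [0, 0.2, 0.4], -0.4],
    [[0, 0, 0], [-0.3, 0.6, 0.6], -0.4],
    [[0, 0, -0.1], [-0.6, 1, 0.6], -0.4],
    [[0, 0, -0.15], [-0.6, 1, 0.6], -0.4],
    [[0, 0, -0.15], [-0.6, 1, 0.6], -0.4],
  ],
)

```text
time: 10.82
tool_pos: [0.4212, -0.1401, 0.2616]
tcp_rot: [-3.139, 0.115, 0.001]
wrist_force: [-0.8, 0.0, -1.0]
width: 0.698
```

Run:
```python
from h import *
p,d,ci=shot("wrist"); X=cloud(d,ci); np.savez("w2",p=p,d=d,X=X)
cv2.imwrite("pics/w2.png",p[...,::-1])
s=status.read_state(); print(s["time"],s["tool_pos"],s["tcp_rot"])
Z=X[...,2]; near=(d>0)&(abs(X[...,0]-.59)<.16)&(abs(X[...,1])<.11)
m=near&(Z>.05)&(Z<.08)
pl=cv2.morphologyEx(m.astype(np.uint8),cv2.MORPH_OPEN,np.ones((35,35)))>0
print("plate",pl.sum(),cv2.minAreaRect(X[pl&m][:,:2].astype(np.float32)))
g=m&(p.max(2)<90)&(X[...,0]<.53); P=X[g][:,:2].astype(np.float32); print("grip",g.sum(),cv2.minAreaRect(P),np.percentile(Z[g],[5,50,95]))
b=(d>0)&(np.hypot(X[...,0]-.482,X[...,1]+.242)<.06)&(Z>.06)&(Z<.09); print("can",b.sum(),X[b].min(0),X[b].max(0)) if b.any() else 0
```

```text
10.875 [ 0.42150193 -0.14040786  0.26160048] [-3.13927146e+00  1.15139978e-01  1.21384025e-03]
plate 2325 ((0.6024791598320007, 0.013291988521814346), (0.12793833017349243, 0.023627080023288727), 85.70651245117188)
grip 757 ((0.48792746663093567, 0.03262469172477722), (0.1483432799577713, 0.07380391657352448), 67.96393585205078) [0.05713519 0.07020035 0.07328186]
can 2324 [ 0.44674307 -0.27291254  0.06004689] [ 0.51903721 -0.21005589  0.08943688]
```

View pics/w2.png

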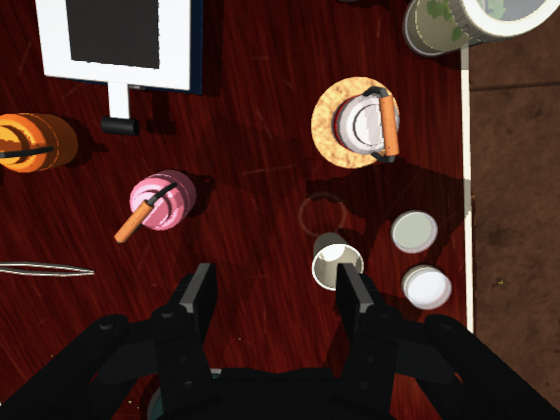

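The canister stands upright on the mat at (365,122), let go. The black grip bar is at (121,127) and clear. I fit the lid's pose with tight pixel masks.

Run:
```python
from h import *
z=np.load("w2.npz"); p,d,X=z["p"],z["d"],z["X"]; v,u=np.mgrid[:420,:560]; Z=X[...,2]
g=(u>95)&(u<145)&(v>112)&(v<142)&(Z>.05)&(Z<.085)&(p.max(2)<100)
n,l,st,c=cv2.connectedComponentsWithStats(g.astype(np.uint8)); k=1+st[1:,4].argmax(); g=l==k
P=X[g][:,:2].astype(np.float32); print("grip",st[k],cv2.minAreaRect(P),np.percentile(Z[g],[5,50,95]))
# plate front edge: last white row per column
w=(p.min(2)>130)&(Z>.05)&(Z<.08)
E=[]
for uu in list(range(52,100))+list(range(140,185)):
    r=np.flatnonzero(w[:110,uu]); 
    if r.size: E.append(X[r.max()-1,uu,:2])
vx,vy,x,y=cv2.fitLine(np.array(E,np.float32),cv2.DIST_HUBER,0,.005,.01).ravel(); print("front edge dir",vx,vy,np.degrees(np.arctan2(vy,vx))-90)
nk=w&(u>100)&(u<140)&(v>93)&(v<116); print("neck",X[nk].mean(0))
z=np.load("w1.npz"); p,d,X=z["p"],z["d"],z["X"]; Z=X[...,2]
w=((p.min(2)>120)&(Z>.055)&(Z<.08)&(u>170)&(u<315)&(v>92)&(v<232)).astype(np.uint8)
w=cv2.morphologyEx(w,cv2.MORPH_CLOSE,np.ones((5,5)))
h=max(cv2.findContours(w,0,cv2.CHAIN_APPROX_NONE)[0],key=cv2.contourArea)[:,0]
Q=np.array([X[b,a,:2] for a,b in h if abs(X[b,a,2]-.066)<.01],np.float32); print("w1 lid rect",cv2.minAreaRect(Q))
```

```text
grip [100 116  40  20 616] ((0.5004826188087463, 0.021732712164521217), (0.03450847789645195, 0.017777374014258385), 81.32951354980469) [0.06257702 0.07045555 0.0726026 ]
front edge dir 0.1675086 0.9858706 -9.642998
neck [0.5212325  0.01770458 0.06560154]
w1 lid rect ((0.5888637900352478, 0.006919659674167633), (0.14551794528961182, 0.1606624573469162), 80.3887710571289)
```

move_arm(
  deltas=[
    [[0, 0, 0], [0.2, 0.5, 0], -0.4],
    [[0, 0, -0.058], [0.4, 1, 0], -0.4],
    [[0, 0, -0.058], [0.4, 1, 0], -0.4],
  ],
)

```text
time: 11.25
tool_pos: [0.4629, -0.0382, 0.2617]
tcp_rot: [-3.13, 0.253, 0.002]
wrist_force: [-0.1, -0.6, -0.2]
width: 0.7
```

move_arm(
  deltas=[
    [[0, 0, 0], [0.2, 0.3, 0], -0.6],
    [[0, 0, 0], [0.39, 0.62, -0.2], -0.6],
    [[0, 0, 0], [0.39, 0.62, -0.6], -0.6],
    [[0, 0, 0], [0.39, 0.62, -1], -0.6],
    [[0, 0, 0], [0.39, 0.62, -1], -0.6],
    [[0, 0, 0], [0.39, 0.62, -1], -0.6],
  ],
)

```text
time: 12.0
tool_pos: [0.5017, 0.0207, 0.1633]
tcp_rot: [3.131, -0.261, 0.001]
wrist_force: [0.6, -0.1, -0.4]
width: 0.8
```

Run:
```python
from h import *
s=status.read_state(); print(s["time"],s["tool_pos"],s["tcp_rot"])
p,d,ci=shot("wrist"); X=cloud(d,ci); Z=X[...,2]
g=(np.hypot(X[...,0]-.5,X[...,1]-.022)<.03)&(d>0)&(Z>.05)&(Z<.085)&(p.max(2)<110)
n,l,st,c=cv2.connectedComponentsWithStats(g.astype(np.uint8)); k=1+st[1:,4].argmax(); g=l==k
print("grip",st[k],cv2.minAreaRect(X[g][:,:2].astype(np.float32)),np.percentile(Z[g],[5,50,95]))
cv2.imwrite("pics/w3.png",p[...,::-1])
```

```text
12.0 [0.50165248 0.02065169 0.16328325] [ 3.13062529e+00 -2.61155215e-01  1.46112733e-03]
grip [256 203  42  23 854] ((0.502202033996582, 0.02140824683010578), (0.0337337851524353, 0.018222954124212265), 79.70589447021484) [0.06599671 0.07076068 0.07252036]
```

View pics/w3.png

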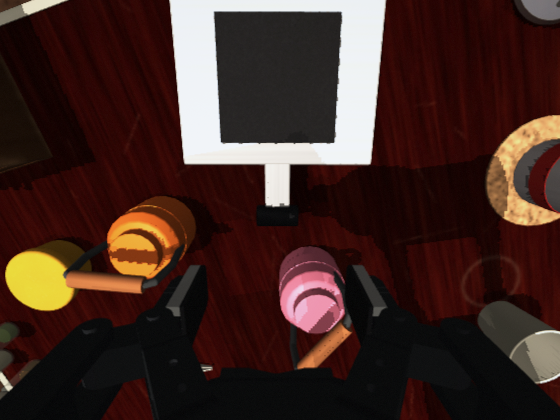

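The lid is square to the picture, the bar at (277,215) is centred between the fingers, and there is space on both sides. I descend and pinch.

move_arm(
  deltas=[
    [[0, 0, 0], [0, 0.01, -0.4], -0.6],
    [[0, 0, 0], [0, 0.01, -0.8], -0.6],
    [[0, 0, 0], [0, 0.01, -1], -0.6],
    [[0, 0, 0], [0, 0.01, -1], -0.6],
  ],
)

```text
time: 12.55
tool_pos: [0.5009, 0.0221, 0.0625]
tcp_rot: [3.131, -0.261, -0.001]
wrist_force: [0.3, 0.1, -0.7]
width: 0.805
```

move_arm(
  deltas=[
    [[0, 0, 0], [0, 0, -0.19], -0.6],
    [[0, 0, 0], [0, 0, -0.19], -0.6],
    [[0, 0, 0], [0, 0, -0.19], 0],
    [[0, 0, 0], [0, 0, -0.19], 0.4],
    [[0, 0, 0], [0, 0, -0.19], 1],
    [[0, 0, 0], [0, 0, -0.19], 1],
    [[0, 0, 0], [0, 0, -0.19], 1],
    [[0, 0, 0], [0, 0, -0.19], 1],
  ],
  grip_force=40,
)

```text
time: 13.55
tool_pos: [0.5018, 0.02, 0.0455]
tcp_rot: [3.127, -0.257, 0.003]
wrist_force: [-3.4, -9.6, 9.8]
width: 0.39
```

The bar is pinched (opening about 33 mm). I swing along the arc of radius 166 mm about the hinge, lid direction (0.987, -0.162).

move_arm(
  deltas=[
    [[0, 0, 0], [0, -0.02, 0.09], 1],
    [[0, 0, 0], [0.01, -0.02, 0.18], 1],
    [[0, 0, 0], [0.03, -0.03, 0.34], 1],
    [[0, 0, 0], [0.07, -0.03, 0.5], 1],
    [[0, 0, 0], [0.13, -0.04, 0.66], 1],
    [[0, 0, 0], [0.2, -0.05, 0.81], 1],
    [[0, 0, 0], [0.29, -0.07, 0.95], 1],
    [[0, 0, 0], [0.29, -0.07, 0.95], 1],
  ],
)

```text
time: 14.55
tool_pos: [0.5297, 0.0152, 0.1392]
tcp_rot: [3.13, -0.26, -0.001]
wrist_force: [-2.5, -3.4, -2.1]
width: 0.392
```

move_arm(
  deltas=[
    [[0, 0, 0], [0.05, -0.01, 0.07], 1],
    [[0, 0, 0], [0.1, -0.02, 0.13], 1],
    [[0, 0, 0], [0.21, -0.03, 0.25], 1],
    [[0, 0, 0], [0.33, -0.05, 0.36], 1],
    [[0, 0, 0], [0.47, -0.08, 0.46], 1],
    [[0, 0, 0], [0.61, -0.1, 0.54], 1],
    [[0, 0, 0], [0.76, -0.12, 0.61], 1],
    [[0, 0, 0], [0.76, -0.12, 0.61], 1],
  ],
)

```text
time: 15.55
tool_pos: [0.6072, 0.0021, 0.2001]
tcp_rot: [3.129, -0.261, 0.002]
wrist_force: [-3.8, -5.5, 0.0]
width: 0.386
```

move_arm(
  deltas=[
    [[0, 0, 0], [0.08, -0.01, 0.03], 1],
    [[0, 0, 0], [0.16, -0.02, 0.05], 1],
    [[0, 0, 0], [0.24, -0.04, 0.07], 1],
    [[0, 0, 0], [0.32, -0.05, 0.09], 1],
    [[0, 0, 0], [0.4, -0.06, 0.1], 1],
    [[0, 0, 0], [0.48, -0.07, 0.11], 1],
    [[0, 0, 0], [0.48, -0.07, 0.11], 1],
    [[0, 0, 0], [0.48, -0.07, 0.11], 1],
  ],
)

```text
time: 16.55
tool_pos: [0.6543, -0.0059, 0.2107]
tcp_rot: [3.127, -0.261, 0.0]
wrist_force: [-3.5, -7.9, -0.1]
width: 0.389
```

Run:
```python
from h import *
s=status.read_state(); print(s["time"],s["tool_pos"],s["wrist_force"],s["width"])
p,d,ci=shot("side"); X=cloud(d,ci); np.savez("s2",p=p,X=X,d=d)
c=cv2.resize(p[120:300,150:390],None,fx=3,fy=3,interpolation=cv2.INTER_CUBIC); cv2.imwrite("pics/s2.png",c[...,::-1])
h=np.array([.987,-.162])
for n in("side","top"):
    if n=="top": p,d,ci=shot(n); X=cloud(d,ci)
    q=(X[...,:2]-[.664,-.005]); a=q@h; b=q@[.162,.987]; Z=X[...,2]
    m=(d>0)&(abs(b)<.08)&(abs(a)<.05)&(Z>.085)&(Z<.18)&(p.min(2)>90)
    print(n,m.sum()); 
    if m.sum()>20:
        f=np.polyfit(Z[m],a[m],1); print("slope da/dz",f[0],"theta",np.pi/2+np.arctan(f[0]), "a at z .063",np.polyval(f,.063),np.percentile(b[m],[2,98]))
```

```text
16.55 [ 0.65430616 -0.00587422  0.21068651] [-3.51867286 -7.91830937 -0.10661882] 0.3889237679094658
side 151
slope da/dz -0.1026107453432506 theta 1.4685434516732105 a at z .063 0.0007718185537816053 [-0.074025    0.07295309]
top 16
```

View pics/s2.png

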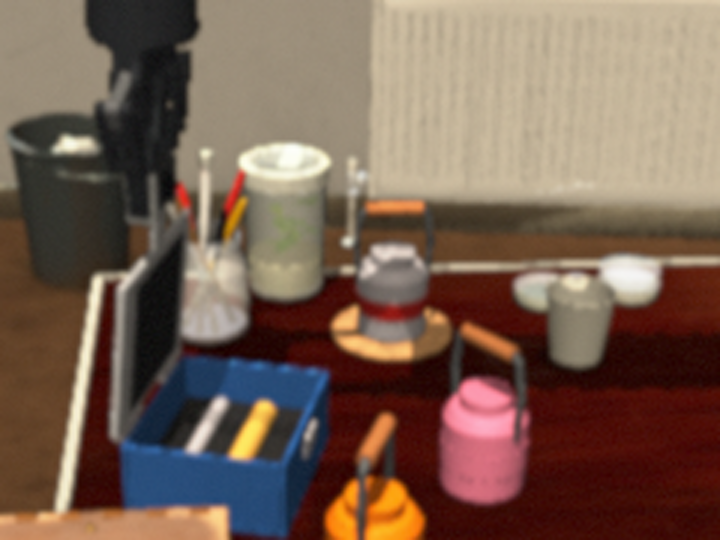

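The lid stands almost upright at about 1.47–1.50 rad (crop (150,330)), the canister is on the mat at (392,310) and the neighbours are in place. I make the last 12 mm.

move_arm(
  deltas=[
    [[0, 0, 0], [0.03, -0.01, 0], 1],
    [[0, 0, 0], [0.06, -0.02, 0], 1],
    [[0, 0, 0], [0.09, -0.03, 0], 1],
    [[0, 0, 0], [0.12, -0.03, 0], 1],
    [[0, 0, 0], [0.12, -0.03, 0], 1],
    [[0, 0, 0], [0.12, -0.03, 0], 1],
    [[0, 0, 0], [0.12, -0.03, 0], 1],
  ],
)

```text
time: 17.52
tool_pos: [0.6664, -0.0079, 0.2112]
tcp_rot: [3.129, -0.261, 0.001]
wrist_force: [-2.4, -5.5, 0.9]
width: 0.388
```

Run:
```python
from h import *
s=status.read_state(); print(s["time"],s["tool_pos"],s["wrist_force"],s["width"])
p,d,ci=shot("side"); X=cloud(d,ci); h=np.array([.987,-.162])
z=np.load("s2.npz")
for p,X,d in((z["p"],z["X"],z["d"]),(p,X,d)):
    q=(X[...,:2]-[.664,-.005]); a=q@h; b=q@[.162,.987]; Z=X[...,2]
    # all lid pixels with b in the plate interior (face seen from -a side), and pixels on side edge
    for nm,lo,hi in(("face",-.06,.055),("all",-.08,.08),("edge",.066,.08)):
        m=(d>0)&(b>lo)&(b<hi)&(abs(a)<.04)&(Z>.09)&(Z<.175)
        A=np.stack([Z[m],np.ones(m.sum())],1); 
        f=np.polyfit(Z[m],a[m],1)
        for _ in range(5):
            r=a[m]-np.polyval(f,Z[m]); k=abs(r)<.004; f=np.polyfit(Z[m][k],a[m][k],1)
        print(nm,m.sum(),k.sum(),"theta",round(np.pi/2+np.arctan(f[0]),3),"a@hinge",round(np.polyval(f,.063),4))
b=(d>0)&(np.hypot(X[...,0]-.482,X[...,1]+.242)<.045)&(Z>.012)&(Z<.06); print("can",X[b].min(0),X[b].max(0))
c=cv2.resize(p[120:300,150:390],None,fx=3,fy=3,interpolation=cv2.INTER_CUBIC); cv2.imwrite("pics/s3.png",c[...,::-1])
```

```text
17.525 [ 0.66639391 -0.00792126  0.2111969 ] [-2.38014825 -5.50809038  0.86500807] 0.3877699188316116
face 543 543 theta 1.463 a@hinge -0.0027
all 775 726 theta 1.464 a@hinge -0.0022
edge 114 114 theta 1.461 a@hinge 0.0017
face 610 610 theta 1.537 a@hinge -0.0029
all 855 805 theta 1.537 a@hinge -0.0024
edge 117 117 theta 1.537 a@hinge 0.0013
can [ 0.45089719 -0.24499876  0.01206379] [ 0.51379714 -0.20633091  0.05982699]
```

View pics/s3.png

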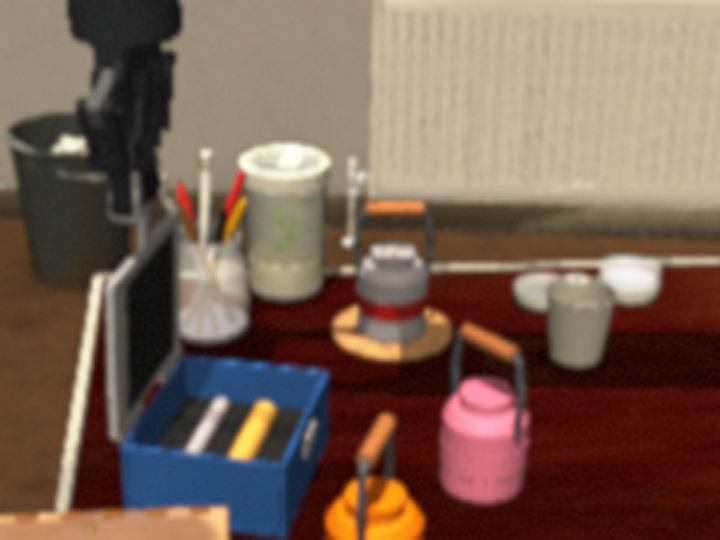

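The two estimates disagree slightly: 1.537 rad from the depth fit and 1.575 from the arc. Adding 3 mm puts both well inside 1.49–1.65.

move_arm(
  deltas=[
    [[0, 0, 0], [0.015, 0, 0], 1],
    [[0, 0, 0], [0.03, -0.01, 0], 1],
    [[0, 0, 0], [0.03, -0.01, 0], 1],
    [[0, 0, 0], [0.03, -0.01, 0], 1],
    [[0, 0, 0], [0.03, -0.01, 0], 1],
    [[0, 0, 0], [0.03, -0.01, 0], 1],
  ],
)

```text
time: 18.32
tool_pos: [0.6695, -0.0084, 0.2112]
tcp_rot: [3.129, -0.261, 0.002]
wrist_force: [-2.7, -4.7, 0.9]
width: 0.392
```

Run:
```python
from h import *
p,d,ci=shot("side"); X=cloud(d,ci); h=np.array([.987,-.162])
q=(X[...,:2]-[.664,-.005]); a=q@h; b=q@[.162,.987]; Z=X[...,2]
m=(d>0)&(b>-.06)&(b<.055)&(abs(a)<.04)&(Z>.09)&(Z<.175)
th=np.pi/2+np.arctan(np.polyfit(Z[m],a[m],1)[0])
s=status.read_state(); print(th,s["time"],s["tool_pos"],s["wrist_force"],s["width"],abs(s["joint_vel"]).max())
if 1.52<th<1.62 and s["width"]>.35: print(order.finish_job())
```

```text
1.5565658754274196 18.375 [ 0.66943941 -0.00843214  0.21116009] [-2.66901254 -5.0133082   0.99200832] 0.3839369955560848 0.002180236583676331
the job is handed in; nothing more can be done
None
```

I set the canister on the mat, swung the lid up and handed the job in at 18.4 s, with the gripper still holding the grip. The system gave no verdict.

- **Canister:** I lifted it by its handle, set it upright about 1 mm from the mat's centre, and let go. Later pictures show it standing there untouched.
- **Lid:** The last depth fit gave 1.557 rad. The arc the gripper travelled implies about 1.59 rad. The two disagree by about 0.04 rad, but both are inside 1.49–1.65.
- **Grip:** The fingers hold the bar at about 33 mm opening with a commanded 40 N. The arm is still, and wrist forces are below 6 N.
- **Other things on the table:** The last side picture shows no visible change in the tool jar, culture jar, white cup, or the orange and pink canisters. The yellow tub is outside that crop and I did not check it again at the end.

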